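# Check the bench pull gauge at its red mark

### The arm

A 7-joint arm with a two-finger parallel gripper is mounted at the origin on a cart in front of the work surface, level with it; the furniture and walls round the work are solid. World frame = base frame: x ahead of the robot, y to its left, z up, the work surface at z = 0. Lengths are in m, angles in rad, forces in N, time in s.
With the tool pointing down it reaches from about 0.4 to 0.85 m from the base axis. Payload 10.4 kg.
Tool frame: the origin (TCP) lies at the very end of the fingers, on their centre line; the grasp point (between the pads) lies 19 mm behind it; z points along the fingers, y is the line along which they close (so a half turn about z gives the same grasp; the last joint's range is limited). The gripper opens to 85 mm and grips with 20 to 120 N. Pads are 22 mm wide; open, the fingers measure 114 mm over their backs; the gripper's body (76 mm by 85 mm) begins 54 mm behind the grasp point. The pads swing forward as they close: fully open they stand 13 mm farther back than shut.
Start: joints at [-1.256, 0.332, -0.065, 1.46, 0.022, 1.35, -0.088], TCP at [0.207, 0.59, 0.231] pointing down, gripper open.
Joint ranges: [-2.6, 2.6], [-0.5, 2.12], [-1.47, 1.34], [0.16, 2.42], [-1.27, 4.41], [0.06, 2.06], [-2.6, 2.6]. Speed limits (rad/s): [2.22, 2.22, 2.79, 2.79, 3.14, 3.14, 3.14].

### API

Orientations are given as a unit quaternion [x, y, z, w].
In Python, from cell import env, cams, hand_in gives the robot as it stands.
- The arm moves only by the tool carry_out, never from a script. Its argument "rows" is a list of rows, each a list of 6 numbers: the shift along the tool's x, y, z as a fraction of full scale, then the turn, a rotation vector about the tool's x, y, z as a fraction of full scale. A call has 1 to 5 rows; each row is the pose to reach, as a shift and turn from the pose commanded when the call began, along the tool's axes at that moment; what a row does not reach only later rows make up. Full scale, the value 1, is 300 mm for a shift and 30 degrees for a turn. A row lasts 1/8 s, in which the tool goes at most 62.5 mm and 10.7 degrees, less where a joint would pass 70% of its speed; a pose out of reach is approached as far as the arm can. A call with a number of a shift or a turn outside -1 to 1 is refused whole. A call with a gripper value outside its range is refused whole. "jaw" is the opening, from -1 (shut) to 1 (fully open), set as the call begins (left out, the last holds). The fingers move at their own pace and stop on an object; "grip_force" is the grip in N (left out, the last holds). Time passes only in rows, so rows that repeat a pose let the fingers close. It gives the time, the measured TCP pose, the force, the opening and the grip force at its end, in the units of the state.
- env.state(): the state, without advancing time (a new reading comes with each control period).
- cams.get_image(name): name is "scene" or "top"; returns the picture (400x640x3 uint8, red, green, blue); there is no depth.
- cams.get_calibration(name): a dict with "fx", "fy", "cx", "cy" (pixels), "extrinsics" (4x4, takes a point from camera to world coordinates). Camera axes: x right, y down, z forward; pixel columns grow to the right and rows downward; lengths in m; the calibration is good to about 2 mm. A picture is of the moment at which its call begins. get_calibration takes no time and is no camera call.
- hand_in(): hands the job in; it is judged then, once.
The state is a dict: "time": time; "joints": joint angles; "dq": joint speeds; "joint_efforts": joint torques, N m; "tool_pos": TCP position; "ee_rot": TCP orientation; "force": force on the tool from outside, world axes, zero at the start; "moment": the same for the moment, N m; "opening": finger opening in m; "grasp_force": force on a finger pad.
Only numpy, scipy, OpenCV 4.12 (cv2) and the standard library are available. Lean on these libraries where they do the work, as an engineer would, in place of code of your own. Each camera call takes 0.05 s, during which the arm holds its last target. There are 200 camera calls.

### The job

Check the spring of the bench pull gauge: pull its yellow grip out until the black pointer is level with the red marker on the scale, without pulling well past it, and hold it there steadily for about two seconds. Then keep hold while you ease it gently back until it is fully home, never letting it snap back, and let go. Leave the red marker and the other things on the bench as they are.

Things in the scene. Friction and masses are not known exactly. Their poses are not given: they have to be found in the camera images.
- gauge: Pull gauge bolted to the worktop: grey base plate 270 x 96 x 10 mm, blue spring barrel (42 mm thick, x +34 to +130 mm, top at 51 mm) and a white scale bar with black graduations every 10 mm. Origin: middle of the plate's length, on the rod's line, on the worktop; z up. Its -x axis is the pull direction (away from the barrel); the scale is on its +y side.
- grip (a point): Grip point in the middle of the yellow upright plate on the rod's end, 60 mm above the worktop. Plate: 12 mm thick along the pull, 40 mm wide across it, from 20 to 80 mm height; free all round above 42 mm. The 10 mm rod (axis 30 mm up) joins it from behind. At home it is at x = -75 mm in the gauge's frame. Axes as the gauge's.
- pointer (a point): Near the tip of the thin (3 mm) black pointer that the rod carries across the scale, 26 mm above the worktop; at home it is at x = +5 mm in the gauge's frame, by the 0 graduation, 80 mm behind the grip. Moves with the grip. Axes as the gauge's.
- mark (a point): Middle of the top of the red marker, 10 mm long along the scale, clipped to the scale's outer edge, standing where the pointer is to be pulled to. Axes as the gauge's: the pointer is level with it when both have the same x in the gauge's frame.
- gauge_slide (a joint): How far the grip is pulled out, m: 0 = fully home, stop at 0.115. The spring pulls home with about 2.4 N at 0, rising to about 10 N at 0.1.
- gauge_marker (a joint): Where the red marker is set, m: the pull at which the pointer is level with its middle (35 to 95 mm). It sits stiffly.
- tape_roll: Roll of brown tape lying flat, 85 mm across, 24 mm high; origin under its centre. Bystander.
- emery_block: Brown emery block, 51 x 81 x 22 mm; origin under its centre. Bystander.
- compound_bar: Red polishing compound bar with a pale wrapper end, 33 x 85 x 31 mm; origin under its centre. Bystander.
- nut: Steel nut, 24 x 27 x 13 mm; origin under its centre. Bystander.

How it is judged:
On the way:
1. the pointer is held level with the red marker, within 5 mm of its middle, for 1.2 s (x of pointer in the frame of mark between -0.005 and 0.005 m), for 1.2 s.
At the end, for the whole second after the job is handed in: The slide is fully home (within 3 mm), the red marker is within 6 mm of where it was set, and tape roll, emery block, compound bar and nut are within 20 mm of where they lay (value of joint gauge_slide below 0.003 m and distance of mark from where it was at the start of the episode below 0.006 m and distance of each of tape_roll, emery_block, compound_bar, nut from where it was at the start of the episode below 0.02 m); the robot touches nothing.
It fails at once if the grip is pulled more than 12 mm past the red marker (x of pointer in the frame of mark below -0.012 m).
It fails at once if the slide snaps back faster than 0.4 m/s (velocity of joint gauge_slide below -0.4 m/s).
It fails at once if the red marker is shifted by more than 6 mm (distance of mark from where it was at the start of the episode above 0.006 m).
It fails at once if a bystander is moved by more than 20 mm (distance of any of tape_roll, emery_block, compound_bar, nut from where it was at the start of the episode above 0.02 m).
It also fails if it takes over 38 s, if anything falls off the work surface, if the arm or the gripper's body presses on something with over 40 N, if the wrist force passes 120 N, or if a joint passes its speed limit or range.

## Working session

There is one attempt and no reset: what is moved stays moved. The work goes in short steps, Python scripts to look and compute and a tool call to move; the robot and the scene stay as the last step left them, time stands still between calls to the robot, and variables do not carry over. Pictures are saved under pics/ and viewed, at most 10 in all, crops included, and the job is handed in when it is done.

Besides the shell and the picture viewer there is one more tool, called after "Request:" in YAML: its name, and indented under it one key for each argument. carry_out: Moves the arm, as the interface text tells. Shift numbers are shares of 300 mm and turn numbers shares of 30 degrees, none past 1 either way. Its arguments: {"type":"object","properties":{"rows":{"type":"array"},"jaw":{"type":"number"},"grip_force":{"type":"number"}},"required":["rows"]}

```bash
mkdir -p pics
python3 - <<'E'
from cell import env,cams
import cv2,json
for n in("scene","top"):
    im=cams.get_image(n); cv2.imwrite(f"pics/{n}0.png",im[:,:,::-1])
    c=cams.get_calibration(n); print(n,c)
s=env.state();print({k:s[k] for k in("time","tool_pos","ee_rot","force","opening")})
E
```

```text
scene {'fx': 490.05197755275674, 'fy': 490.05197755275674, 'cx': 323.8911366746793, 'cy': 195.93532616790839, 'extrinsics': array([[ 0.75464294, -0.41429293,  0.508798  , -0.05999153],
       [-0.6559091 , -0.45595016,  0.60157519, -0.69021058],
       [-0.01724182, -0.7876997 , -0.61581807,  0.73239347],
       [ 0.        ,  0.        ,  0.        ,  1.        ]])}
top {'fx': 428.46671696544774, 'fy': 428.46671696544774, 'cx': 314.5824568260148, 'cy': 188.49394294607734, 'extrinsics': array([[-9.20510012e-03, -9.94222307e-01,  1.06945174e-01,
         3.55985396e-01],
       [-9.99955313e-01,  9.38261945e-03,  1.15686178e-03,
        -2.91669625e-02],
       [-2.15360366e-03, -1.06929746e-01, -9.94264246e-01,
         1.17005600e+00],
       [ 0.00000000e+00,  0.00000000e+00,  0.00000000e+00,
         1.00000000e+00]])}
{'time': 0.1, 'tool_pos': array([0.20699235, 0.58937581, 0.23061352]), 'ee_rot': array([ 1.68066101e-01,  9.85775527e-01, -6.22504123e-04, -9.10397893e-05]), 'force': array([-0.23231956,  0.97055277,  0.43309437]), 'opening': 0.08576445268109863}
```

View pics/top0.png

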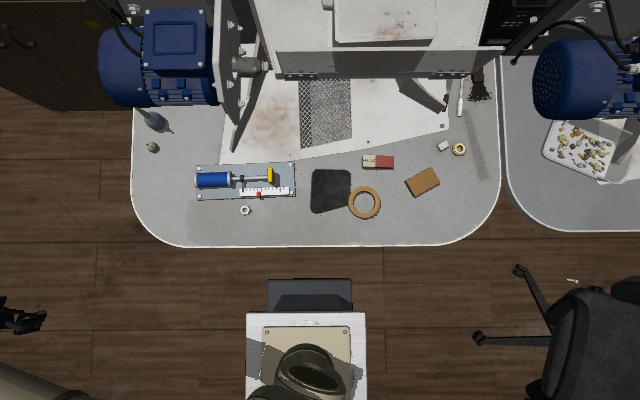

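View pics/scene0.png

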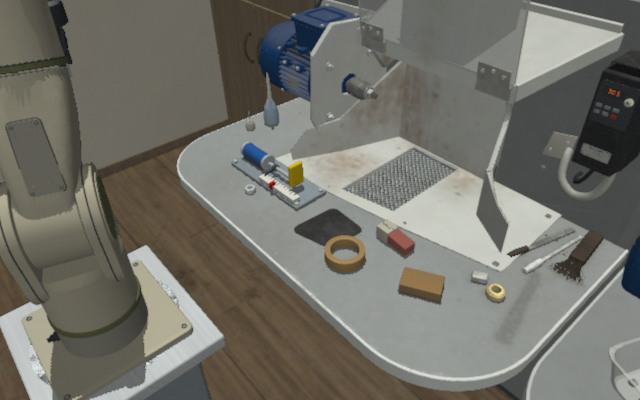

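The top view shows the gauge at about (195–295, 162–200), with the barrel on the left, the yellow grip at (270,175) and the red marker at (258,195). The nut is at (245,210). The pull runs to the right in the image, which is world −y. The scene view shows the grip at (296,173) and the red marker at (272,184).

```bash
cat > h.py <<'E'
import numpy as np,cv2
from cell import env,cams
def ray(n,uv):
    c=cams.get_calibration(n);E=c["extrinsics"]
    d=E[:3,:3]@np.array([(uv[0]-c["cx"])/c["fx"],(uv[1]-c["cy"])/c["fy"],1]);return E[:3,3],d/np.linalg.norm(d)
def plane(n,uv,z):
    o,d=ray(n,uv);return o+d*(z-o[2])/d[2]
def two(a,b):
    (o1,d1),(o2,d2)=ray("top",a),ray("scene",b)
    t=np.linalg.lstsq(np.c_[d1,-d2],o2-o1,rcond=None)[0];p,q=o1+t[0]*d1,o2+t[1]*d2
    return (p+q)/2,np.linalg.norm(p-q)
ROI={"top":(190,155,300,220),"scene":(225,135,335,215)}
HSV={"yellow":((20,150,80),(35,255,255)),"red":((0,150,80),(6,255,255)),"blue":((100,120,60),(125,255,255))}
def blob(im,n,col):
    x0,y0,x1,y1=ROI[n];c=im[y0:y1,x0:x1];h=cv2.cvtColor(c,cv2.COLOR_RGB2HSV)
    m=cv2.inRange(h,*HSV[col]);k,l,s,ce=cv2.connectedComponentsWithStats(m)
    i=1+np.argmax(s[1:,4]);return ce[i]+[x0,y0],s[i]+[x0,y0,0,0,0],l==i
def crop(im,n,f,s=6):
    x0,y0,x1,y1=ROI[n];cv2.imwrite(f,cv2.resize(im[y0:y1,x0:x1,::-1],None,fx=s,fy=s,interpolation=cv2.INTER_CUBIC))
E
python3 - <<'E'
from h import *
P={}
for n in("top","scene"):
    im=cv2.imread(f"pics/{n}0.png")[:,:,::-1].copy();crop(im,n,f"pics/{n}c.png")
    for c in HSV:
        P[n,c]=blob(im,n,c);print(n,c,P[n,c][0].round(2),P[n,c][1])
for c in HSV: print(c,*two(P["top",c][0],P["scene",c][0]))
E
```

```text
top yellow [269.57 174.22] [268 167   5  15  58]
top red [258.24 194.12] [257 192   4   5  17]
top blue [211.88 178.84] [197 172  31  15 399]
scene yellow [295.42 173.82] [289 162  14  25 280]
scene red [271.5  184.17] [269 181   6   8  24]
scene blue [253.34 152.88] [243 143  24  22 275]
yellow [0.51481125 0.0918989  0.04555865] 0.0030571411252033644
red [0.46460352 0.12478403 0.02135689] 0.0026873502584766826
blue [0.50229052 0.24844781 0.03662279] 0.0095905281206743
```

View pics/topc.png

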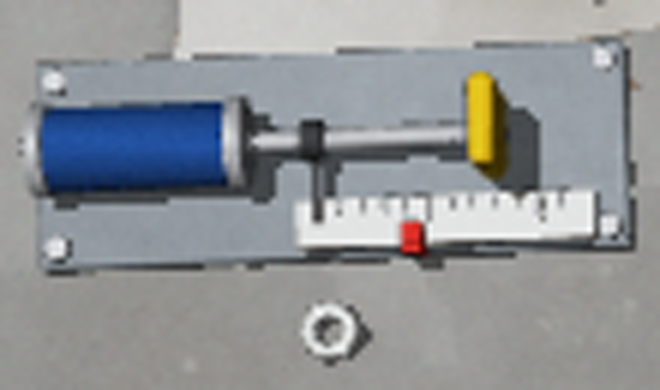

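View pics/scenec.png

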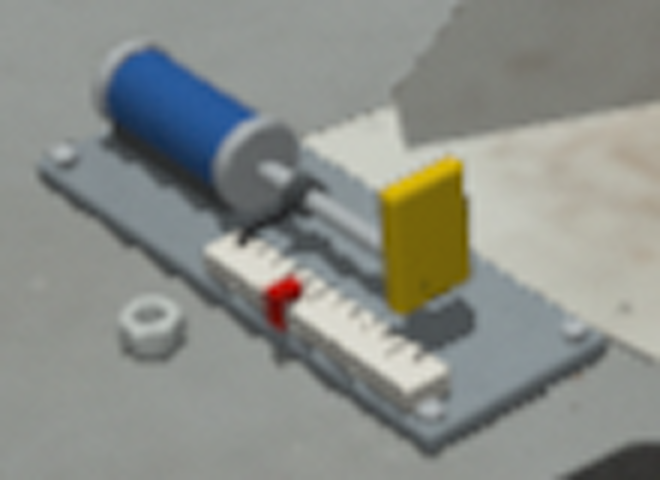

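In the crops, the top view has the plate corners at about (38,62), (622,40), (630,245) and (42,270). The pointer tip is near (317,215), the red marker at (412,237) and the grip plate's top at (480,118). The scene crop shows the pointer at the 0 graduation and red about 3–4 graduations out.

```bash
cat >> h.py <<'E'
def tc(U,V): return ((U+.5)/6-.5+190,(V+.5)/6-.5+155)
E
python3 - <<'E'
from h import *
TL,TR,BR,BL=[plane("top",tc(*p),.01) for p in((38,62),(622,40),(630,245),(42,270))]
print("len",np.linalg.norm(TL-TR),np.linalg.norm(BL-BR),"wid",np.linalg.norm(TL-BL),np.linalg.norm(TR-BR))
ax=(TL-TR)+(BL-BR);ax/=np.linalg.norm(ax);ay=np.cross([0,0,1],ax);c=(TL+TR+BL+BR)/4
print("ax",ax,"yaw",np.degrees(np.arctan2(ax[1],ax[0])),"c",c)
f=lambda p:(p.round(4),"gx",round((p-c)@ax*1e3,1),"gy",round((p-c)@ay*1e3,1))
print("ptr",*f(plane("top",tc(317,212),.026)))
im=cv2.imread("pics/top0.png")[:,:,::-1].copy()
for z in(.026,.03): print("red",*f(plane("top",blob(im,"top","red")[0],z)))
print("griptop",*f(plane("top",tc(480,118),.078)))
for g in((360,205),(382,205),(450,200),(473,200),(497,198),(519,197)): print("grad",*f(plane("top",tc(*g),.02)))
s=env.state();from scipy.spatial.transform import Rotation as R
print(R.from_quat(s["ee_rot"]).as_matrix().round(3))
E
```

```text
len 0.26695083226076727 0.26649034067607213 wid 0.09541554392243194 0.09415733817198485
ax [-0.03090503  0.99952233  0.        ] yaw 91.77100996213863 c [0.50527747 0.16165117 0.01      ]
ptr [0.477 0.166 0.026] gx 5.2 gy 28.1
red [0.4653 0.1234 0.026 ] gx -36.9 gy 41.1
red [0.4649 0.1229 0.03  ] gx -37.5 gy 41.5
griptop [0.5114 0.0876 0.078 ] gx -74.3 gy -3.8
grad [0.4806 0.1477 0.02  ] gx -13.2 gy 25.0
grad [0.4806 0.1378 0.02  ] gx -23.1 gy 25.4
grad [0.4825 0.1072 0.02  ] gx -53.7 gy 24.4
grad [0.4824 0.0968 0.02  ] gx -64.1 gy 24.8
grad [0.4832 0.086  0.02  ] gx -74.9 gy 24.4
grad [0.4836 0.0761 0.02  ] gx -84.8 gy 24.3
[[-0.944  0.331 -0.   ]
 [ 0.331  0.944 -0.001]
 [-0.    -0.001 -1.   ]]
```

Checks against the sizes given: the plate measures 267 x 95 mm, the pointer is at gx +5.2 and the grip at −74.3. Red is at gx ≈ −37, so the pull is about 42 mm. I'll move above the grip now.

Request:
carry_out:
  rows:
    - [-0.15,-0.125,0,0,0,-0.3]
    - [-0.3,-0.25,0,0,0,-0.6]
    - [-0.45,-0.375,0,0,0,-0.703]
    - [-0.6,-0.5,0,0,0,-0.703]
    - [-0.755,-0.622,0,0,0,-0.703]
  jaw: 1

```text
time: 0.72
tool_pos: [0.3596, 0.3367, 0.2312]
ee_rot: [-0.015, 1.0, 0.0, -0.0]
force: [2.2, 0.6, -0.1]
opening: 0.0856
grasp_force: 0.0
```

```bash
cat >> h.py <<'E'
from scipy.spatial.transform import Rotation as R
def go(t,ax=np.array([-.0309,.9995,0])):
    s=env.state();M=R.from_quat(s["ee_rot"]).as_matrix();w=np.c_[np.cross(ax,[0,0,-1]),ax,[0,0,-1]]
    print(s["time"],s["tool_pos"].round(4),"shift/300",(M.T@(np.array(t)-s["tool_pos"])/.3).round(3),"turn/30",(np.degrees(R.from_matrix(M.T@w).as_rotvec())/30).round(3),"F",s["force"].round(1),"op",round(s["opening"],4),"gf",s["grasp_force"])
E
python3 -c "
from h import *
go([.511,.087,.15])"
```

```text
0.725 [0.3596 0.3367 0.2312] shift/300 [-0.479 -0.847  0.27 ] turn/30 [ 0.    -0.    -0.001] F [ 2.2  0.6 -0.1] op 0.0856 gf 0.0
```

Request:
carry_out:
  rows:
    - [-0.1,-0.17,0.05,0,0,0]
    - [-0.2,-0.34,0.11,0,0,0]
    - [-0.3,-0.51,0.16,0,0,0]
    - [-0.4,-0.68,0.22,0,0,0]
    - [-0.479,-0.847,0.27,0,0,0]

```text
time: 1.35
tool_pos: [0.5109, 0.0871, 0.1495]
ee_rot: [-0.015, 1.0, -0.0, -0.0]
force: [1.5, 0.3, 0.4]
opening: 0.0854
grasp_force: 0.0
```

Run:
```python
from h import *
im=cams.get_image("scene");cv2.imwrite("pics/s1.png",im[60:260,180:420,::-1].repeat(3,0).repeat(3,1)[:600])
go([.511,.087,.045])
```

```text
1.4 [0.5124 0.079  0.1479] shift/300 [0.004 0.028 0.343] turn/30 [-0.008 -0.002 -0.016] F [-1.7 -7.1 -1.3] op 0.0855 gf 0.0
```

View pics/s1.png

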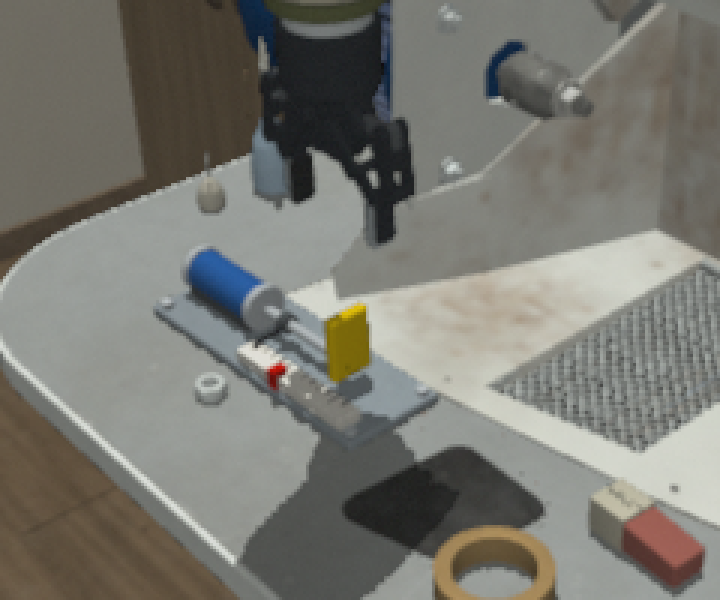

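The fingers stand above the yellow plate (345,345 in the crop), with open space round it. The offset of a few mm is the swing from the fast stop. I'll descend from the commanded pose slowly, with a settling row.

Request:
carry_out:
  rows:
    - [0,0,0,0,0,0]
    - [0,0,0.1,0,0,0]
    - [0,0,0.2,0,0,0]
    - [0,0,0.29,0,0,0]
    - [0,0,0.35,0,0,0]

```text
time: 2.02
tool_pos: [0.5093, 0.0905, 0.0442]
ee_rot: [-0.016, 1.0, 0.0, -0.001]
force: [0.0, -1.0, 0.2]
opening: 0.0854
grasp_force: 0.0
```

Request:
carry_out:
  rows:
    - [0,0,0,0,0,0]
    - [0,0,0,0,0,0]

```text
time: 2.28
tool_pos: [0.5106, 0.0898, 0.0461]
ee_rot: [-0.016, 1.0, 0.0, 0.0]
force: [0.2, -0.5, 0.3]
opening: 0.0853
grasp_force: 0.0
```

Run:
```python
from h import *
go([.511,.087,.045])
for n in("top","scene"):
    im=cams.get_image(n);crop(im,n,f"pics/{n}2.png");print(n,blob(im,n,"yellow")[:2])
a,b=cv2.imread("pics/top2.png"),cv2.imread("pics/scene2.png")
cv2.imwrite("pics/d2.png",cv2.resize(np.vstack([a,b]),None,fx=.65,fy=.65))
```

```text
2.275 [0.5106 0.0898 0.0461] shift/300 [-0.001 -0.009  0.004] turn/30 [0.001 0.002 0.001] F [ 0.2 -0.5  0.3] op 0.0853 gf 0.0Traceback (most recent call last):
  File "<stdin>", line 4, in <module>
  File "h.py", line 17, in blob
    i=1+np.argmax(s[1:,4]);return ce[i]+[x0,y0],s[i]+[x0,y0,0,0,0],l==i
        ~~~~~~~~~^^^^^^^^^
    return _wrapfunc(a, 'argmax', axis=axis, out=out, **kwds)
    return bound(*args, **kwds)
ValueError: attempt to get argmax of an empty sequence
```

The grip is hidden under the gripper from above, which is expected. Closing gently.

Request:
carry_out:
  rows:
    - [0,0,0,0,0,0]
    - [0,0,0,0,0,0]
    - [0,0,0,0,0,0]
    - [0,0,0,0,0,0]
    - [0,0,0,0,0,0]
  jaw: -1
  grip_force: 40

```text
time: 2.95
tool_pos: [0.5104, 0.088, 0.0454]
ee_rot: [-0.015, 1.0, -0.0, -0.0]
force: [-1.7, -4.0, 3.6]
opening: 0.0112
grasp_force: 41.6
```

Request:
carry_out:
  rows:
    - [0,0,0,0,0,0]
    - [0,0,0,0,0,0]
    - [0,0,0,0,0,0]

```text
time: 3.32
tool_pos: [0.5104, 0.088, 0.0455]
ee_rot: [-0.015, 1.0, -0.0, -0.0]
force: [-2.5, -5.6, 4.5]
opening: 0.0114
grasp_force: 41.6
```

Run:
```python
from h import *
go([.511,.087,.045])
for n in("top","scene"):
    im=cams.get_image(n);crop(im,n,f"pics/{n}2.png")
a,b=cv2.imread("pics/top2.png"),cv2.imread("pics/scene2.png")
cv2.imwrite("pics/d2.png",cv2.resize(np.vstack([a,b]),None,fx=.68,fy=.68))
go([.511,.087,.045])
```

```text
3.325 [0.5104 0.088  0.0455] shift/300 [-0.002 -0.003  0.002] turn/30 [-0.002 -0.    -0.002] F [-2.5 -5.6  4.5] op 0.0114 gf 41.61089479923248
3.425 [0.5104 0.088  0.0455] shift/300 [-0.002 -0.003  0.002] turn/30 [-0.002 -0.    -0.002] F [-2.1 -5.9  4.5] op 0.0116 gf 41.61220371723175
```

View pics/d2.png

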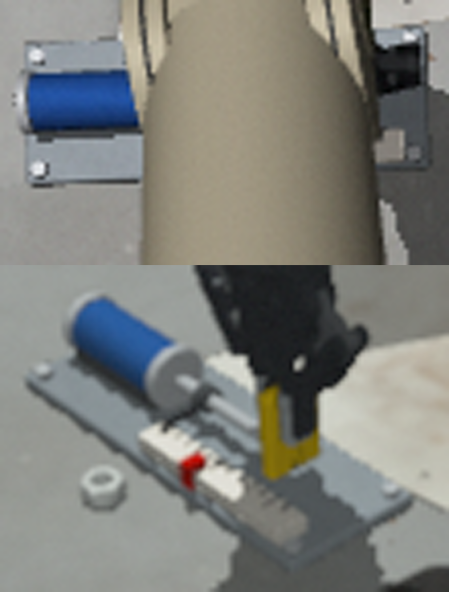

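The plate is held: opening 11.4 mm, force 41.6 N. The arm leans lightly on the home stop, so home is TCP y = 0.088. In the lower view the pointer is still at 0 and red is at (192,468), unobstructed. Next I pull most of the way.

Request:
carry_out:
  rows:
    - [0,-0.025,0,0,0,0]
    - [0,-0.055,0,0,0,0]
    - [0,-0.085,0,0,0,0]
    - [0,-0.11,0,0,0,0]
    - [0,-0.13,0,0,0,0]

```text
time: 4.05
tool_pos: [0.5117, 0.0499, 0.0454]
ee_rot: [-0.015, 1.0, 0.0, 0.0]
force: [-0.6, 5.9, 2.1]
opening: 0.0121
grasp_force: 41.6
```

Request:
carry_out:
  rows:
    - [0,0,0,0,0,0]
    - [0,0,0,0,0,0]

```text
time: 4.3
tool_pos: [0.5117, 0.0502, 0.0454]
ee_rot: [-0.015, 1.0, 0.0, 0.0]
force: [-1.0, 5.7, 2.8]
opening: 0.0115
grasp_force: 41.6
```

Run:
```python
from h import *
im=cams.get_image("scene");ROI["scene"]=(235,155,315,215);crop(im,"scene","pics/s3.png",10)
go([.5117,.0458,.0455])
```

```text
4.35 [0.5117 0.0503 0.0454] shift/300 [ 0.    -0.015 -0.   ] turn/30 [ 0.001  0.001 -0.001] F [0.1 4.5 3.1] op 0.0114 gf 41.596455574035645
```

View pics/s3.png

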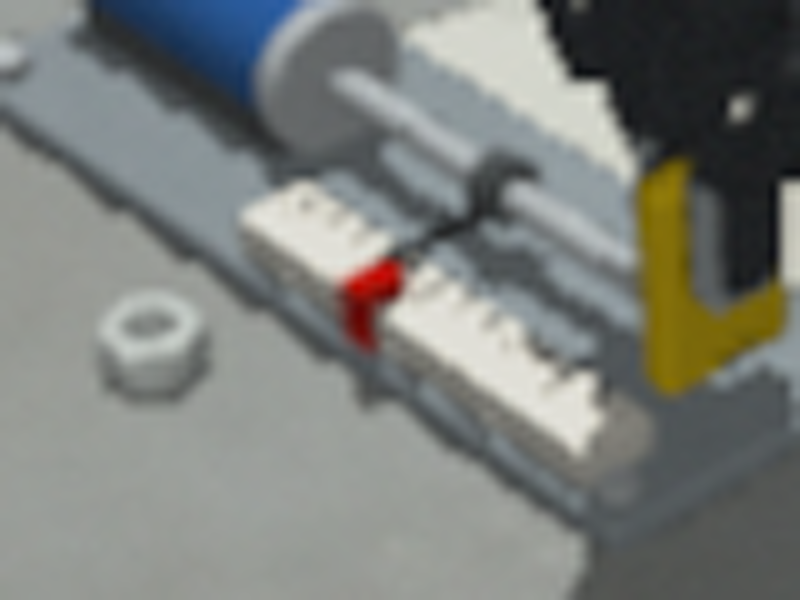

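Pulled 38 mm: the pointer runs from (490,205) to (397,253) and meets the red marker's near-home side; the red top is at about (375,280). I'll check the remainder by ray casting.

Run:
```python
from h import *
ax=np.array([-.0309,.9995,0]);ay=np.array([-.9995,-.0309,0]);c=np.array([.5053,.1617,0])
q=lambda U,V,z:(lambda p:(round((p-c)@ax*1e3,1),round((p-c)@ay*1e3,1)))(plane("scene",((U+.5)/10-.5+235,(V+.5)/10-.5+155),z))
for p in((397,253),(430,235),(460,219)): print("ptr",q(*p,.026))
for z in(.026,.03):
    for p in((375,281),(345,293),(388,262),(403,273),(362,303)): print("red",z,q(*p,z))
```

```text
ptr (np.float64(-30.8), np.float64(30.7))
ptr (np.float64(-30.5), np.float64(20.2))
ptr (np.float64(-30.4), np.float64(10.6))
red 0.026 (np.float64(-36.2), np.float64(41.7))
red 0.026 (np.float64(-35.0), np.float64(50.0))
red 0.026 (np.float64(-32.2), np.float64(34.6))
red 0.026 (np.float64(-38.3), np.float64(34.8))
red 0.026 (np.float64(-41.0), np.float64(49.5))
red 0.03 (np.float64(-40.7), np.float64(44.8))
red 0.03 (np.float64(-39.5), np.float64(53.1))
red 0.03 (np.float64(-36.7), np.float64(37.8))
red 0.03 (np.float64(-42.8), np.float64(37.9))
red 0.03 (np.float64(-45.5), np.float64(52.6))
```

From the top view the marker is at a pull of 42; the bias-corrected scene view puts it at about 43–44 (its top is at z ≈ 26 mm). I'll aim for 43, which is about 5.3 mm more, and hold.

Request:
carry_out:
  rows:
    - [0,-0.006,0,0,0,0]
    - [0,-0.012,0,0,0,0]
    - [0,-0.018,0,0,0,0]
    - [0,-0.018,0,0,0,0]
    - [0,-0.018,0,0,0,0]

```text
time: 4.97
tool_pos: [0.5119, 0.0451, 0.0454]
ee_rot: [-0.015, 1.0, 0.0, 0.0]
force: [-0.1, 5.4, 3.1]
opening: 0.0115
grasp_force: 41.6
```

Run:
```python
from h import *
im=cams.get_image("scene");ROI["scene"]=(235,155,315,215);crop(im,"scene","pics/s4.png",10)
go([.5117,.045,.0455])
```

```text
5.025 [0.5119 0.0451 0.0454] shift/300 [ 0.001 -0.    -0.   ] turn/30 [ 0.001  0.001 -0.   ] F [-0.3  5.9  2.4] op 0.0115 gf 41.604530811309814
```

View pics/s4.png

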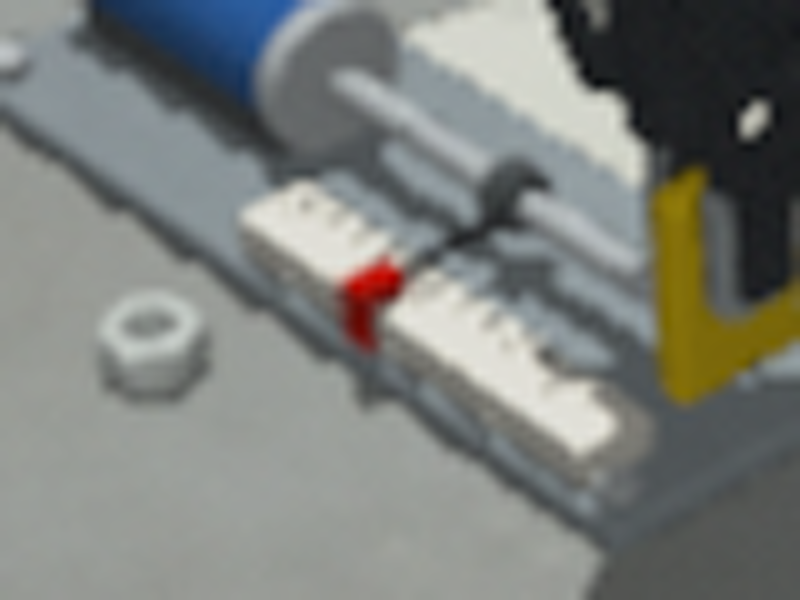

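The pointer line, from (490,225) to (408,266), now runs onto the middle of the red marker's end. The pull is 43 mm against 42–43.5 measured. Holding for over 2 s.

Request:
carry_out:
  rows:
    - [0,0,0,0,0,0]
    - [0,0,0,0,0,0]
    - [0,0,0,0,0,0]
    - [0,0,0,0,0,0]
    - [0,0,0,0,0,0]

```text
time: 5.65
tool_pos: [0.5119, 0.0451, 0.0454]
ee_rot: [-0.015, 1.0, 0.0, 0.0]
force: [-0.4, 5.4, 3.6]
opening: 0.0115
grasp_force: 41.6
```

Request:
carry_out:
  rows:
    - [0,0,0,0,0,0]
    - [0,0,0,0,0,0]
    - [0,0,0,0,0,0]
    - [0,0,0,0,0,0]
    - [0,0,0,0,0,0]

```text
time: 6.28
tool_pos: [0.5119, 0.0451, 0.0454]
ee_rot: [-0.015, 1.0, 0.0, 0.0]
force: [-0.1, 5.7, 2.2]
opening: 0.0117
grasp_force: 41.6
```

Request:
carry_out:
  rows:
    - [0,0,0,0,0,0]
    - [0,0,0,0,0,0]
    - [0,0,0,0,0,0]
    - [0,0,0,0,0,0]
    - [0,0,0,0,0,0]

```text
time: 6.9
tool_pos: [0.5118, 0.0451, 0.0454]
ee_rot: [-0.015, 1.0, 0.0, 0.0]
force: [-0.6, 5.3, 3.1]
opening: 0.0113
grasp_force: 41.6
```

Request:
carry_out:
  rows:
    - [0,0,0,0,0,0]
    - [0,0,0,0,0,0]
    - [0,0,0,0,0,0]

```text
time: 7.28
tool_pos: [0.5118, 0.0451, 0.0454]
ee_rot: [-0.015, 1.0, 0.0, 0.0]
force: [0.6, 5.9, 2.5]
opening: 0.0111
grasp_force: 41.6
```

Request:
carry_out:
  rows:
    - [0,0.025,0,0,0,0]
    - [0,0.05,0,0,0,0]
    - [0,0.075,0,0,0,0]
    - [0,0.1,0,0,0,0]
    - [0,0.12,0,0,0,0]

```text
time: 7.9
tool_pos: [0.5106, 0.081, 0.0454]
ee_rot: [-0.015, 1.0, -0.0, 0.0]
force: [-0.9, 1.5, 5.8]
opening: 0.0115
grasp_force: 42.0
```

Request:
carry_out:
  rows:
    - [0,0.01,0,0,0,0]
    - [0,0.02,0,0,0,0]
    - [0,0.025,0,0,0,0]
    - [0,0.025,0,0,0,0]

```text
time: 8.4
tool_pos: [0.5104, 0.0879, 0.0454]
ee_rot: [-0.015, 1.0, -0.0, 0.0]
force: [-1.3, 0.7, 5.7]
opening: 0.0112
grasp_force: 42.1
```

Held 2.25 s and eased back to y = 0.0879, with home at 0.088. I'll seat it a little firmer, then let go and rise.

Request:
carry_out:
  rows:
    - [0,0.004,0,0,0,0]
    - [0,0.004,0,0,0,0]
    - [0,0.004,0,0,0,0]

```text
time: 8.78
tool_pos: [0.5104, 0.0879, 0.0454]
ee_rot: [-0.015, 1.0, -0.001, -0.0]
force: [-2.2, -2.0, 6.9]
opening: 0.0118
grasp_force: 42.3
```

Request:
carry_out:
  rows:
    - [0,0,0,0,0,0]
    - [0,0,0,0,0,0]
    - [0,0,0,0,0,0]
    - [0,0,0,0,0,0]
    - [0,0,0,0,0,0]
  jaw: 1

```text
time: 9.4
tool_pos: [0.5103, 0.0893, 0.0453]
ee_rot: [-0.015, 1.0, 0.0, -0.0]
force: [-0.9, -0.0, -0.1]
opening: 0.0853
grasp_force: 0.0
```

Request:
carry_out:
  rows:
    - [0,0,0,0,0,0]
    - [0,0,0,0,0,0]
    - [0,0,0,0,0,0]

```text
time: 9.78
tool_pos: [0.5103, 0.0893, 0.0453]
ee_rot: [-0.015, 1.0, 0.0, 0.0]
force: [-0.3, -0.7, 1.0]
opening: 0.0856
grasp_force: 0.0
```

Request:
carry_out:
  rows:
    - [0,0,-0.08,0,0,0]
    - [0,0,-0.18,0,0,0]
    - [0,0,-0.28,0,0,0]
    - [0,0,-0.38,0,0,0]
    - [0,0,-0.45,0,0,0]

```text
time: 10.4
tool_pos: [0.5106, 0.0893, 0.1818]
ee_rot: [-0.015, 1.0, 0.0, 0.001]
force: [0.0, -0.0, 0.8]
opening: 0.0853
grasp_force: 0.0
```

Request:
carry_out:
  rows:
    - [0.15,0,0,0,0,0]
    - [0.3,0,0,0,0,0]
    - [0.35,0,0,0,0,0]
    - [0.35,0,0,0,0,0]
    - [0.35,0,0,0,0,0]

```text
time: 11.02
tool_pos: [0.4063, 0.0861, 0.1805]
ee_rot: [-0.015, 1.0, 0.0, 0.0]
force: [0.2, 0.6, -0.1]
opening: 0.0853
grasp_force: 0.0
```

Run:
```python
from h import *
im=cams.get_image("scene");crop(im,"scene","pics/s5.png")
print(blob(im,"scene","yellow")[0],blob(im,"scene","red")[0]);go([.5117,.045,.0455])
```

```text
[295.42142857 173.80357143] [271.48 184.36]
11.075 [0.4063 0.086  0.1804] shift/300 [-0.347 -0.147  0.45 ] turn/30 [-0.     0.001 -0.002] F [-0.  -0.8  0. ] op 0.0855 gf 0.0
```

View pics/s5.png

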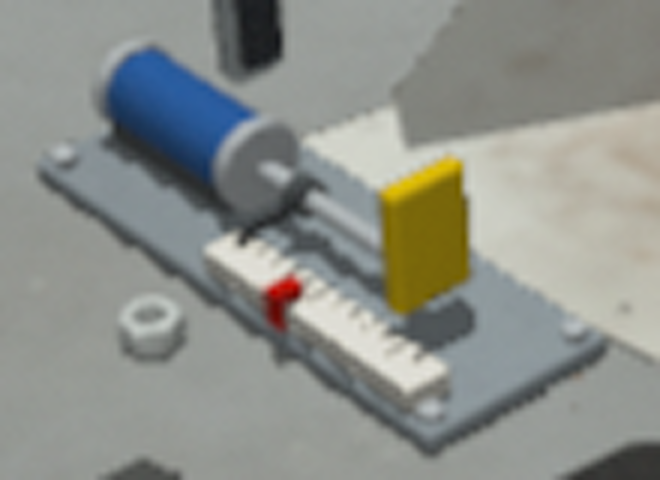

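The grip is fully home: the yellow centroid is (295.42,173.80), the same as at the start. Red is unmoved at (271.5,184.4), the nut has not moved, and the gripper is clear.

```bash
python3 -c "
from cell import hand_in
print(hand_in())"
```

```text
the job is handed in; nothing more can be done
None
```

I pulled the grip out 43 mm to the red marker (measured at 42–43.5 mm), held it there for about 2.3 s, eased it fully home, let go with the marker and nut unmoved, and handed the job in; no verdict was returned.

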